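# Bar over the block, wedge under it

## Robot

A 6-joint arm with a two-finger parallel gripper is mounted at the origin on the work surface; the furniture and walls round the work are solid. World frame = base frame: x ahead of the robot, y to its left, z up, the work surface at z = 0. Lengths are in mm, angles in rad, forces in N, time in s.
With the tool pointing down it reaches from about 275 to 1000 mm from the base axis. Payload 8.4 kg.
Tool frame: the origin (TCP) lies on the centre line of the jaws, within the pads' length; the fingertips stand 17 mm ahead of it and the grasp point (between the pads) lies 2 mm behind it (r.tcp_to_tips is the z of the fingertips in the tool frame, in mm); z points along the fingers, y is the direction in which the jaws open and shut (so a half turn about z gives the same grasp; the last joint's range is limited). The gripper opens to 85 mm and grips with 20 to 120 N. Pads are 22 mm wide; open, the fingers measure 114 mm over their backs; the gripper's body (76 mm by 85 mm) begins 54 mm behind the grasp point. The pads swing forward as they close: fully open they stand 13 mm farther back than shut.
Start: joints at [-1.151, 0.353, 1.633, -0, 1.155, -0.002], TCP at [255.876, -570.224, 248.281] pointing down, gripper open.
Joint ranges: [-2.63, 2.63], [-0.92, 2.1], [0.06, 2.66], [-1.3, 4.44], [0, 2.69], [-3.02, 3.02]. Speed limits (rad/s): [2.22, 2.22, 2.79, 3.14, 3.14, 3.14].

## Interface

Orientations are given as [roll, pitch, yaw] about the fixed x, y, z axes, in that order (R = Rz(yaw) Ry(pitch) Rx(roll)).
In Python, from rig import r, cams, job gives the robot as it stands.
- The arm moves only by the tool drive_tool, never from a script. Its argument "deltas" is a list of rows, each a list of 4 numbers: the shift along the tool's x, y, z in cm, then the turn about the tool's z in rad. In form: [[x, y, z, roll], ...]. A call has 1 to 12 rows; each row shifts and turns the commanded pose from where the row before left it, along the tool's axes as they then stand; what a row does not reach is not made up. A row lasts 1/12 s, in which the tool goes at most 41.7 mm and 7.16 degrees, less where a joint would pass 70% of its speed; a pose out of reach is approached as far as the arm can. A call with a gripper value outside its range is refused whole. "jaw" is the closure, from 0 (fully open) to 1 (shut), set as the call begins (left out, the last holds). The fingers move at their own pace and stop on an object; "force" is the grip in N (left out, the last holds). Time passes only in rows, so rows that do not move let the fingers close. It gives the time, the measured TCP pose, the force and the opening at its end, in the units of the state.
- r.sense(): the state, without advancing time (a new reading comes with each control period).
- cams.grab_frame(name): name is "scene" or "top"; returns (picture, depth): 420x560x3 uint8, red, green, blue; 420x560 float32, mm along the optical axis (not along the pixel's ray), 0 where there is no reading.
- cams.camera_params(name): a dict with "fx", "fy", "cx", "cy" (pixels), "R" (3x3) and "t" (3): a world point X has camera coordinates R X + t. Camera axes: x right, y down, z forward; pixel columns grow to the right and rows downward; lengths in mm; the calibration is good to about 2 mm. A picture is of the moment at which its call begins. camera_params takes no time and is no camera call.
- job.sign_off(): hands the job in, once; it reports no verdict.
The state is a dict: "clock": time; "qpos": joint angles; "qvel": joint speeds; "joint_efforts": joint torques, N m; "eef_pos": TCP position; "tcp_rot": TCP orientation; "contact_force": force on the tool from outside, world axes, zero at the start; "wrist_torque": the same for the moment, N m; "opening": opening from 0.0 (shut) to 1.0 (fully open).
Only numpy, scipy, OpenCV 4.12 (cv2) and the standard library are available. Lean on these libraries where they do the work, as an engineer would, in place of code of your own. Each camera call takes 0.05 s, during which the arm holds its last target. There are 200 camera calls.

## Task

Lay the steel retaining bar, black rib up and centred, into the notches of the jig's two posts so that it bridges over the wooden block. Then take the orange wedge by its thick tail and push it, thin end first, along the bench under the front of the block until the block's whole front edge just comes off the jig's two rests (about half a centimetre), without touching the block with the gripper. Finish while still gripping the wedge and holding it in place under the raised block, and leave the other things on the bench alone.

Things in the scene. Friction and masses are not known exactly. Their poses are not given: they have to be found in the camera images.
- jig: Grey aluminium jig bolted to the bench, 68 mm deep (x), 152 mm wide (y). Origin on the bench under its middle, z up, +x from its open front (robot side) to its rear stop, +y to its left. Rear stop: a wall 112 mm wide with its face at x = +27 mm, top 34 mm above the bench. Rests from x = -27 to +25 mm. A fixed red clamp lever, up to about 0.1 m high, ends close to its right front.
- jig_bar_seat (a point): Midway between the jig's two notched posts, at notch-floor height, 58 mm above the bench; axes as the jig's. The bar's underside centre belongs here, bar along y. Posts at y = +-58 to +-74 mm; each notch is open upward, 30 mm wide (x = -15 to +15 mm) between cheeks 5 mm thick and 10 mm high.
- jig_mouth (a point): On the bench, in the middle of the front opening of the channel between the jig's two rests; axes as the jig's. The wedge enters here along +x. The channel is 64 mm wide, bare bench, and open through under the rear stop (14 mm high). Rests: tops 14 mm above the bench, y = +-32 to +-76 mm. The block's front edge is about 2 mm behind this point.
- block: Loose wooden block, 50 mm deep (x), 110 mm wide (y), 38 mm high, about 0.35 kg, lying across the two rests between the posts, about 2 mm before the rear stop (the wedge may push it back to the stop). Origin at its underside centre, z up, x from front to rear. At the start its underside is 14 mm and its top 52 mm above the bench.
- block_front_left (a point): Left end of the block's lower front edge (its underside corner on the robot's side, +y). 14 mm above the bench at the start; rises as the wedge lifts the front.
- block_front_right (a point): Right end (-y) of the block's lower front edge, likewise.
- bar_grip (a point): Steel retaining bar, 164 mm long (its y axis), 22 mm wide (x), 10 mm thick, with a black grip rib on its middle, 50 mm long (y), 22 mm wide (x), 18 mm high; about 0.3 kg. The point is the bar's centre, half-way up bar and rib: 19 mm above the bar's underside, rib top 28 mm above it. Lies on the bench rib up at the start; grip across x.
- wedge_grip (a point): Orange wedge, 150 mm long (its x axis, +x to the thin end), 34 mm wide (y), about 0.15 kg. The point is the centre of its tail: 30 mm from the back end, 120 mm from the tip, 14 mm above its flat underside. The tail is a level block 60 mm long and 28 mm high; the other 90 mm taper evenly from 28 mm down to 6 mm at the tip. Lies flat on the bench at the start; grip the tail across y.
- wedge_tip (a point): Middle of the wedge's thin end, on its underside; axes as the wedge's (+x out of the thin end).
- plug: Loose cream plastic plug, 61 mm across, 35 mm high, a bystander to the right of and behind the jig; origin at its underside centre.
- handle_blank: Loose pale green moulded handle, 37 x 149 x 35 mm, a bystander; origin at its underside centre.
Not all that is in view belongs to the job. What is shaped like the block but yellow is not meant.

How it is judged (in metres and radians):
On the way, in this order (a step that is already met when the one before it is completed fails the run):
1. the bar lies in both notches over the block, let go, with the block still down on its rests (x of bar_grip in the frame of jig_bar_seat between -0.007 and 0.007 m and y of bar_grip in the frame of jig_bar_seat between -0.015 and 0.015 m and z of bar_grip in the frame of jig_bar_seat between 0.0165 and 0.0215 m and angle between bar_grip's own z axis and vertical below 0.08 rad and angle between the y axis of bar_grip and the y axis of jig, either way round below 0.2 rad and contact force between the fingers and bar below 0.1 N and height (world z) of each of block_front_left, block_front_right below 0.0155 m), for 0.2 s.
2. the gripped wedge has lifted the block's front edge off both rests (height (world z) of block_front_left between 0.0155 and 0.023 m and height (world z) of block_front_right between 0.0155 and 0.023 m and contact force between wedge and block above 0.2 N and contact force between the fingers and wedge above 2 N and contact force between each of the fingers, the arm and block below 0.1 N and x of block in the frame of jig between -0.01 and 0.01 m), for 0.3 s.
At the end, for the whole second after the job is handed in: Bar at rest in both notches, rib up, let go (within 7 mm across, 15 mm lengthwise, 2.5 mm in height). Both ends of the block's lower front edge 1.5 to 9 mm above the rests, carried by the wedge, which the fingers still grip; the gripper does not touch the block (all of step 2 and x of bar_grip in the frame of jig_bar_seat between -0.007 and 0.007 m and y of bar_grip in the frame of jig_bar_seat between -0.015 and 0.015 m and z of bar_grip in the frame of jig_bar_seat between 0.0165 and 0.0215 m and angle between bar_grip's own z axis and vertical below 0.08 rad and angle between the y axis of bar_grip and the y axis of jig, either way round below 0.2 rad and contact force between the fingers and bar below 0.1 N and linear speed of each of block, bar below 0.02 m/s); the arm keeps its last pose, push and grip.
It fails at once if the gripper or arm pushes on the block (contact force between any of the fingers, the arm and block above 2 N).
It fails at once if the block is raised far off its rests (height (world z) of any of block_front_left, block_front_right above 0.03 m).
It fails at once if a bystander is moved (distance of any of plug, handle_blank from where it was at the start of the episode above 0.02 m).
It also fails if it takes over 64 s, if anything falls off the work surface, if the arm or the gripper's body presses on something with over 40 N, if the wrist force passes 120 N, or if a joint passes its speed limit or range.

## Working session

There is one attempt and no reset: what is moved stays moved. The work goes in short steps, Python scripts to look and compute and a tool call to move; the robot and the scene stay as the last step left them, time stands still between calls to the robot, and variables do not carry over. Pictures are saved under pics/ and viewed, about 8 in all and at most 12, crops included, and the job is handed in when it is done.

Besides the shell and the picture viewer there is one more tool, called as name(argument=value, ...) on one line, values as JSON. drive_tool: Moves the arm, as the interface text tells. Its arguments: {"type":"object","properties":{"deltas":{"type":"array"},"jaw":{"type":"number"},"force":{"type":"number"}},"required":["deltas"]}

```bash
mkdir -p pics; ls; python3 - <<'E'
from rig import r,cams,job
import cv2,numpy as np
for n in("scene","top"):
    p,d=cams.grab_frame(n); cv2.imwrite(f"pics/{n}0.png",p[:,:,::-1]); np.savez(f"{n}0.npz",p=p,d=d)
    c=cams.camera_params(n); print(n,{k:np.round(v,3).tolist() for k,v in c.items()})
print(r.sense())
E
```

```text
pics
scene {'fx': 442.802, 'fy': 442.802, 'cx': 276.865, 'cy': 208.451, 'R': [[-0.863, -0.504, -0.016], [-0.339, 0.604, -0.721], [0.373, -0.617, -0.692]], 't': [385.813, 259.091, 907.786]}
top {'fx': 402.831, 'fy': 402.831, 'cx': 279.539, 'cy': 218.042, 'R': [[-0.017, -1.0, -0.004], [-0.992, 0.017, -0.122], [0.122, 0.002, -0.992]], 't': [-87.357, 520.928, 1025.129]}
{'clock': 0.1, 'qpos': array([-1.15141113e+00,  3.53577360e-01,  1.63409945e+00, -1.38720897e-05,
        1.15521590e+00, -2.41488901e-03]), 'qvel': array([-0.00018992, -0.00106048, -0.0025604 ,  0.00054726, -0.00025596,
        0.00035706]), 'joint_efforts': array([-1.17468466e-03, -6.06358838e+01, -3.42819536e+01, -1.84203427e-04,
        4.00821518e-03,  1.43917885e-05]), 'eef_pos': array([ 255.6880086 , -569.82967739,  247.62072179]), 'tcp_rot': array([-3.14029256e+00,  9.54449657e-06,  4.21805706e-01]), 'contact_force': array([-0.4371216 , -0.81134873, -0.12235514]), 'wrist_torque': array([-0.00332599,  0.00923065, -0.08721984]), 'opening': 1.002287818563202}
```

View pics/top0.png

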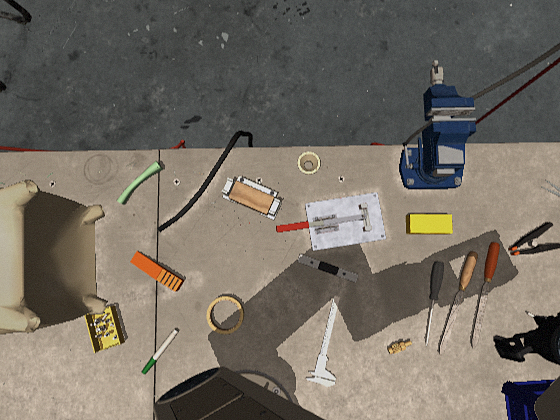

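View pics/scene0.png

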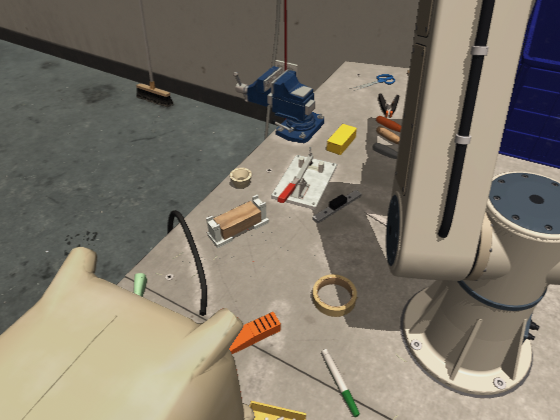

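Top view: jig with brown block at (252,197), bar with black rib at (328,267), orange wedge at (158,270), plug (309,162), green handle (140,183), red lever ending at (278,228). Lookalikes: for the block, the yellow block (429,223), not meant; for the bar, the caliper (322,345), the grey rod on the plate (345,218) and the black bent rod (205,190); for the wedge, the orange screwdriver handle (491,260). I choose the bar at (328,267) and the wedge at (158,270).

```bash
cat > h.py <<'E'
import numpy as np,cv2
def cloud(c,d):
    v,u=np.mgrid[:d.shape[0],:d.shape[1]]
    P=np.stack([(u-c["cx"])/c["fx"]*d,(v-c["cy"])/c["fy"]*d,d],-1).astype(float)
    W=(P-np.array(c["t"]))@np.array(c["R"]); W[d<=0]=np.nan
    return W
def proj(c,X):
    p=np.array(c["R"])@np.array(X)+np.array(c["t"]); return c["fx"]*p[0]/p[2]+c["cx"],c["fy"]*p[1]/p[2]+c["cy"]
def grab(cams,n):
    p,d=cams.grab_frame(n); return p,cloud(cams.camera_params(n),d)
def rect(pts):
    (cx,cy),(w,h),a=cv2.minAreaRect(pts[:,:2].astype(np.float32))
    if w<h: w,h,a=h,w,a+90
    return np.round([cx,cy,w,h],1).tolist(),round(a,1)
E
python3 - <<'E'
from rig import r,cams
from h import *
C={}
for n in("top","scene"):
    z=np.load(n+"0.npz"); W=cloud(cams.camera_params(n),z["d"]); p=z["p"]; C[n]=(p,W)
    H=cv2.cvtColor(p,cv2.COLOR_RGB2HSV)
    b=W[(abs(W[...,2])<6)&(W[...,0]>300)]; 
    print(n,"bench z",np.median(b[:,2]))
    org=(H[...,0]>5)&(H[...,0]<14)&(H[...,1]>200)&(H[...,2]>120)
    reg=(abs(W[...,0]-C["top"][1][270,158,0])<90)&(abs(W[...,1]-C["top"][1][270,158,1])<90)
    w=W[org&reg]; print("wedge",rect(w[w[:,2]>3]),len(w),w.max(0),"z>24:",rect(w[w[:,2]>24]) if (w[:,2]>24).any() else 0)
    B=C["top"][1][267,328]; reg=np.linalg.norm(W[...,:2]-B[:2],axis=-1)<100
    w=W[reg&(W[...,2]>6)&(W[...,2]<40)]; print("bar",rect(w),w[:,2].max())
    w=W[reg&(W[...,2]>20)&(W[...,2]<40)]; print("rib",rect(w),w.mean(0))
    J=C["top"][1][197,252]; reg=np.linalg.norm(W[...,:2]-J[:2],axis=-1)<105
    for lo,hi in((8,22),(44,56),(62,75)):
        w=W[reg&(W[...,2]>lo)&(W[...,2]<hi)]; print("jig",lo,hi,rect(w),len(w))
    red=((H[...,0]<5)|(H[...,0]>174))&(H[...,1]>150)&(H[...,2]>120)
    w=W[red&(np.linalg.norm(W[...,:2]-C["top"][1][228,290][:2],axis=-1)<80)]; print("red",rect(w),w.min(0),w.max(0))
p,W=C["top"]
for q in((262,140),(280,178),(182,235),(188,280),(210,252),(222,258),(267,328)): print(q,W[q].round())
a=cv2.resize(p[160:300,120:400],None,fx=2.8,fy=2.8,interpolation=cv2.INTER_CUBIC); cv2.imwrite("pics/crop1.png",a[:,:,::-1])
E
```

```text
top bench z -0.21883248778213274
wedge ([388.1, 231.9, 148.9, 32.3], 57.8) 413 [437.95331771 301.67960895  31.13292023] z>24: ([373.3, 206.9, 90.5, 31.3], 59.5)
bar ([406.8, -236.2, 186.2, 150.7], 38.2) 32.7683110154213
rib ([426.8, -218.3, 117.2, 52.2], 2.3) [ 388.49836774 -219.7105368    27.54486226]
jig 8 22 ([576.8, -23.7, 152.0, 61.6], 65.0) 94
jig 44 56 ([572.5, -22.9, 145.9, 50.0], 65.2) 829
jig 62 75 ([573.1, -21.9, 147.4, 40.0], 64.9) 63
red ([491.9, -128.0, 78.3, 16.5], 98.7) [ 479.38249622 -167.06346508   74.75221145] [503.2071992  -89.50611016  96.74992139]
scene bench z -1.3177027546054567
wedge ([377.0, 218.5, 109.8, 34.2], 58.0) 811 [397.23627967 273.61334567  31.55280072] z>24: ([371.0, 208.8, 86.8, 33.8], 58.7)
bar ([413.3, -231.7, 171.6, 147.4], 44.9) 30.613037829180524
rib ([386.8, -217.4, 50.9, 23.4], 73.1) [ 387.13298194 -215.0707977    26.13187637]
jig 8 22 ([557.7, -5.7, 157.7, 50.6], 49.5) 237
jig 44 56 ([574.2, -19.2, 148.6, 54.6], 67.5) 796
jig 62 75 ([574.3, -19.7, 147.8, 42.6], 64.9) 69
red ([490.5, -131.0, 94.5, 16.9], 96.9) [ 477.601313   -178.04291718   66.00892728] [502.29814796 -83.97561616  95.7862147 ]
(262, 140) [411. 275.  11.]
(280, 178) [363. 169.  29.]
(182, 235) [613.  18.  53.]
(188, 280) [606. -99.  -1.]
(210, 252) [547. -22.  -0.]
(222, 258) [514. -37.  -5.]
(267, 328) [ 390. -219.   30.]
```

View pics/crop1.png

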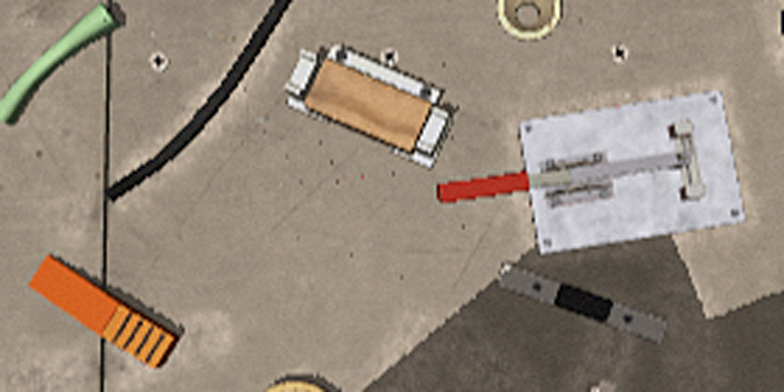

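The crop confirms the choices: bar with black rib at crop (583,300), and wedge with striped tail at (145,340). The cloud shows the tail high and the plain end thin. I'll refine the bar and wedge measurements.

```bash
python3 - <<'E'
from rig import r,cams
from h import *
print("tips",r.tcp_to_tips)
for n in("top","scene"):
    z=np.load(n+"0.npz"); W=cloud(cams.camera_params(n),z["d"])
    reg=np.linalg.norm(W[...,:2]-np.array([387,-217]),axis=-1)<34
    w=W[reg&(W[...,2]>18)&(W[...,2]<40)]; print("rib",rect(w),w.mean(0))
    ax=np.array([.30,.954]);q=W[...,:2]-np.array([387,-217]); s=q@ax; t=q@np.array([.954,-.30])
    w=W[(abs(s)<100)&(abs(t)<30)&(W[...,2]>5)&(W[...,2]<40)]; print("bar",rect(w),len(w))
    # wedge frame
    for a in (58,):
        a=np.radians(a);ax=np.array([np.cos(a),np.sin(a)]);q=W[...,:2]-np.array([388,232]); s=q@ax;t=q@np.array([-ax[1],ax[0]])
        m=(abs(s)<95)&(abs(t)<14)
        for lo in range(-80,81,10):
            k=m&(s>=lo)&(s<lo+10); print(lo,round(float(np.nanmedian(W[k][:,2])),1) if k.any() else None,end=" ")
    print()
    k=(W[...,0]>200)&(W[...,0]<650)&(W[...,1]>270)&(W[...,1]<520)&(W[...,2]>60); w=W[k]
    if len(w): print("chair", np.nanmin(w,0),np.nanmax(w,0), np.percentile(w[:,1],[1,10,50]))
E
```

```text
tips 17.0
rib ([386.6, -220.0, 50.3, 21.7], 68.9) [ 386.69709526 -219.80596602   27.62339826]
bar ([386.8, -220.0, 163.7, 21.9], 69.5) 525
-80 13.4 -70 27.8 -60 28.0 -50 28.4 -40 28.0 -30 28.3 -20 27.2 -10 25.7 0 23.1 10 20.6 20 18.5 30 15.9 40 13.1 50 10.9 60 8.3 70 3.7 80 -0.4 
chair [269.48303104 350.17490518  60.02257385] [564.08363778 457.13147526 347.01411096] [357.94220277 384.50036582 414.54705318]
rib ([386.8, -217.4, 50.9, 23.4], 73.1) [ 386.81222462 -214.79439924   25.60991932]
bar ([387.6, -217.1, 167.0, 25.3], 69.8) 452
-80 27.2 -70 27.3 -60 27.4 -50 27.1 -40 27.5 -30 27.5 -20 26.8 -10 25.3 0 23.1 10 20.3 20 18.0 30 16.1 40 None 50 None 60 None 70 None 80 None 
chair [267.79256848 358.00427236  83.25123257] [560.73810412 519.99387033 346.64897158] [370.8077027  398.96251741 453.32947251]
```

drive_tool(deltas=[[2.2,-2.22,0,0],[2.2,-2.22,0,0],[2.2,-2.22,0,0],[2.2,-2.22,0,0],[2.2,-2.22,0,0],[2.2,-2.22,0,0],[2.2,-2.22,0,0],[2.2,-2.22,0,0],[2.2,-2.22,0,0],[2.2,-2.22,0,0],[2.2,-2.22,0,0],[2.2,-2.22,0,0]], jaw=0.3)

```text
clock: 1.1
eef_pos: [387.7, -217.5, 248.2]
tcp_rot: [-3.141, 0.0, 0.422]
contact_force: [0.7, 0.1, -0.4]
opening: 0.697
```

drive_tool(deltas=[[0,0,1.8,-0.113],[0,0,1.8,-0.113],[0,0,1.8,-0.113],[0,0,1.8,-0.113],[0,0,1.8,-0.113],[0,0,1.8,-0.113],[0,0,1.8,-0.113],[0,0,0,0]])

```text
clock: 1.77
eef_pos: [385.7, -218.0, 119.5]
tcp_rot: [-3.136, -0.001, 1.218]
contact_force: [-1.0, 1.4, -0.9]
opening: 0.704
```

drive_tool(deltas=[[0,0,2.4,0],[0,0,2.4,0],[0,0,2.0,0],[0,0,1.5,0],[0,0,1.0,0],[0,0,0,0],[0,0,0,0]])

```text
clock: 2.35
eef_pos: [387.8, -219.2, 29.6]
tcp_rot: [-3.141, -0.0, 1.211]
contact_force: [-0.3, -0.0, 0.1]
opening: 0.699
```

```bash
python3 - <<'E'
from rig import r,cams
from h import *
p,W=grab(cams,"scene"); s=r.sense(); print(s["eef_pos"],s["tcp_rot"])
u,v=map(int,proj(cams.camera_params("scene"),[387,-218,40])); print(u,v)
a=cv2.resize(p[max(0,v-60):v+60,max(0,u-80):u+80],None,fx=4,fy=4,interpolation=cv2.INTER_CUBIC)
cv2.imwrite("pics/b1.png",a[:,:,::-1])
E
```

```text
[ 388.1377217  -219.356379     30.02986889] [3.14094126e+00 1.11477519e-04 1.21157643e+00]
338 195
```

View pics/b1.png

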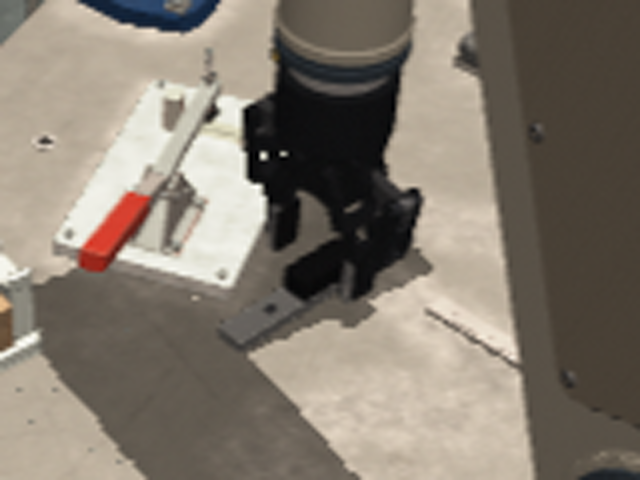

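The open fingers straddle the black rib at crop (315,265). Next: lower and close.

drive_tool(deltas=[[0,0,0.45,0],[0,0,0.4,0],[0,0,0,0]])

```text
clock: 2.65
eef_pos: [387.7, -219.1, 20.7]
tcp_rot: [3.141, 0.0, 1.212]
contact_force: [-0.4, 0.7, 0.1]
opening: 0.701
```

drive_tool(deltas=[[0,0,0,0],[0,0,0,0],[0,0,0,0],[0,0,0,0],[0,0,0,0],[0,0,0,0],[0,0,0,0],[0,0,0,0]], jaw=1, force=50)

```text
clock: 3.32
eef_pos: [387.6, -219.1, 21.0]
tcp_rot: [-3.142, -0.0, 1.213]
contact_force: [-1.5, 1.2, 5.7]
opening: 0.246
```

drive_tool(deltas=[[0,0,-1.0,0],[0,0,-2.5,0],[0,0,-3.0,0],[0,0,-3.0,0],[0,0,-3.0,0],[0,0,-2.5,0],[0,0,-1.0,0]])

```text
clock: 3.9
eef_pos: [388.7, -219.7, 184.3]
tcp_rot: [3.137, 0.001, 1.213]
contact_force: [1.7, -0.8, -3.6]
opening: 0.243
```

drive_tool(deltas=[[1.5,0.62,0,0],[2.5,1.04,0,0],[2.5,1.04,0,0],[2.5,1.04,0,0],[2.5,1.04,0,0],[2.5,1.04,0,0],[2.5,1.04,0,0],[2.5,1.04,0,0],[2.5,1.04,0,0],[2.5,1.04,0,0],[1.1,0.44,0,0],[0,0,0,0.078]])

```text
clock: 4.9
eef_pos: [574.4, -18.6, 179.9]
tcp_rot: [-3.141, -0.0, 1.138]
contact_force: [-0.3, -0.4, -3.8]
opening: 0.245
```

drive_tool(deltas=[[0,0,2.0,0],[0,0,2.0,0],[0,0,1.0,0],[0,0,0,0],[0,0,0,0]])

```text
clock: 5.32
eef_pos: [572.5, -20.7, 130.2]
tcp_rot: [-3.14, 0.001, 1.135]
contact_force: [-0.0, 0.1, -3.2]
opening: 0.252
```

```bash
python3 - <<'E'
from rig import r,cams
from h import *
s=r.sense(); print(s["eef_pos"],s["tcp_rot"],s["contact_force"])
p,W=grab(cams,"scene")
u,v=map(int,proj(cams.camera_params("scene"),[573,-20,90])); print(u,v)
a=cv2.resize(p[max(0,v-55):v+65,max(0,u-80):u+80],None,fx=4,fy=4,interpolation=cv2.INTER_CUBIC)
cv2.imwrite("pics/j1.png",a[:,:,::-1])
# bar and jig posts in both cameras, jig axes
c0=np.array([573.4,-20.9]);ex=np.array([.906,-.4226]);ey=np.array([.4226,.906])
for n in("top","scene"):
    if n=="top": p,W=grab(cams,"top")
    q=W[...,:2]-c0; x=q@ex;y=q@ey;z=W[...,2]
    for sg in(1,-1):
        for nm,lo,hi,yl,yh in(("bar",100,160,30,95),("post",60,76,52,82)):
            k=(sg*y>yl)&(sg*y<yh)&(abs(x)<35)&(z>lo)&(z<hi)
            if k.sum()>3: print(n,nm,sg,k.sum(),"x",x[k].min().round(1),x[k].max().round(1),"y",y[k].min().round(1),y[k].max().round(1),"z",np.percentile(z[k],[5,50,95]).round(1))
E
```

```text
[572.48425923 -20.74134073 130.21975224] [-3.13972549e+00  8.16804016e-04  1.13456072e+00] [-1.04718790e-03  9.42213012e-02 -3.21184742e+00]
235 203
top bar 1 22 x -10.6 -2.1 y 63.6 80.0 z [114.8 120.5 122.3]
top post 1 15 x -19.5 -12.7 y 56.2 72.6 z [61.  66.5 68.3]
top bar -1 118 x -10.4 11.5 y -83.0 -51.8 z [116.8 120.2 122.8]
top post -1 20 x -19.6 20.0 y -74.9 -59.8 z [61.  67.5 70.1]
scene bar 1 22 x -10.6 -2.1 y 63.6 80.0 z [114.8 120.5 122.3]
scene post 1 15 x -19.5 -12.7 y 56.2 72.6 z [61.  66.5 68.3]
scene bar -1 118 x -10.4 11.5 y -83.0 -51.8 z [116.8 120.2 122.8]
scene post -1 20 x -19.6 20.0 y -74.9 -59.8 z [61.  67.5 70.1]
```

View pics/j1.png

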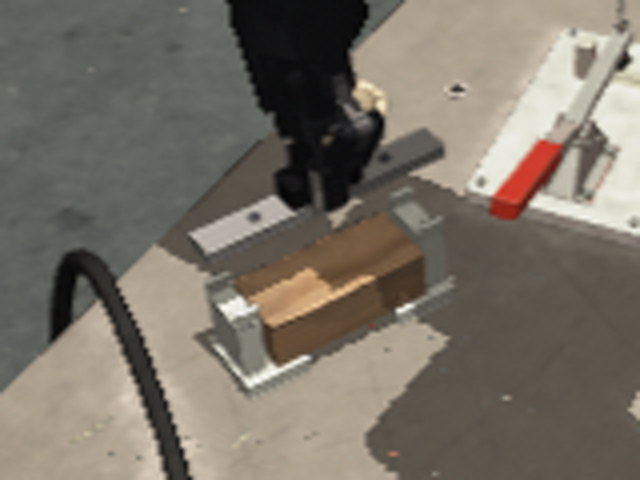

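The bar hangs level over the block at crop (320,195), with both posts at (235,310) and (420,225). Bar and posts agree within 0.5 mm, so I'll lower it.

drive_tool(deltas=[[0,0,1.5,0],[0,0,1.5,0],[0,0,1.0,0],[0,0,0.5,0],[0,0,0.3,0],[0,0,0.2,0],[0,0,0,0],[0,0,0,0]])

```text
clock: 6.08
eef_pos: [573.6, -20.5, 81.3]
tcp_rot: [3.141, -0.0, 1.135]
contact_force: [-0.4, 0.5, -3.6]
opening: 0.245
```

drive_tool(deltas=[[0,0,0.1,0],[0,0,0.1,0],[0,0,0,0],[0,0,0,0]])

```text
clock: 6.42
eef_pos: [573.6, -20.5, 79.1]
tcp_rot: [3.141, -0.0, 1.135]
contact_force: [0.0, -0.4, -0.7]
opening: 0.244
```

The bar's weight has gone onto the notches; releasing.

drive_tool(deltas=[[0,0,0.03,0],[0,0,0,0],[0,0,0,0],[0,0,0,0],[0,0,0,0]], jaw=0.4)

```text
clock: 6.83
eef_pos: [573.3, -20.5, 78.6]
tcp_rot: [3.141, -0.0, 1.135]
contact_force: [0.4, 0.3, -0.4]
opening: 0.599
```

drive_tool(deltas=[[0,0,-0.5,0],[0,0,-1.5,0],[0,0,-3.0,0],[0,0,-3.0,0],[0,0,-3.0,0],[0,0,-1.0,0],[0,0,0,0]])

```text
clock: 7.42
eef_pos: [575.0, -20.6, 201.8]
tcp_rot: [3.136, -0.002, 1.135]
contact_force: [0.1, -0.1, -1.2]
opening: 0.596
```

drive_tool(deltas=[[0.3,-0.75,0,0],[1.0,-2.65,0,0],[1.0,-2.65,0,0],[1.0,-2.65,0,0],[1.0,-2.65,0,0],[1.0,-2.65,0,0],[1.0,-2.65,0,0],[1.0,-2.65,0,0],[1.0,-2.65,0,0],[1.0,-2.65,0,0],[1.0,-2.65,0,0],[0.3,-0.75,0,0]], jaw=0.25)

```text
clock: 8.42
eef_pos: [360.0, 194.7, 196.5]
tcp_rot: [-3.138, 0.003, 1.136]
contact_force: [-0.3, 0.0, -0.3]
opening: 0.75
```

drive_tool(deltas=[[0,0,2.0,0.062],[0,0,2.5,0.061],[0,0,2.5,0],[0,0,2.5,0],[0,0,2.5,0],[0,0,1.0,0],[0,0,0,0],[0,0,0,0]])

```text
clock: 9.08
eef_pos: [362.8, 193.0, 67.3]
tcp_rot: [-3.14, 0.003, 1.012]
contact_force: [1.2, 0.6, 0.6]
opening: 0.742
```

```bash
python3 - <<'E'
from rig import r,cams
from h import *
s=r.sense(); print(s["eef_pos"],s["tcp_rot"],s["contact_force"])
p,W=grab(cams,"top"); p2,W2=grab(cams,"scene")
c0=np.array([573.1,-21.5]);ex=np.array([.906,-.4226]);ey=np.array([.4226,.906])
for n,W_ in(("top",W),("scene",W2)):
    q=W_[...,:2]-c0; x=q@ex;y=q@ey;z=W_[...,2]
    k=(abs(x)<30)&(abs(y)<95)&(z>40)&(z<100)
    for nm,lo,hi,yl,yh in(("rib",80,95,0,40),("barends",63,75,76,95),("barmid",62,75,28,54),("posts",63,75,57,75),("block",46,56,0,54)):
        m=k&(abs(y)>yl)&(abs(y)<yh)&(z>lo)&(z<hi)
        if m.sum(): print(n,nm,m.sum(),"x",x[m].min().round(1),x[m].max().round(1),"y",y[m].min().round(1),y[m].max().round(1),"z",np.median(z[m]).round(1))
    m=(abs(x)<9)&(y>28)&(y<54)&(z>60);m2=(abs(x)<9)&(y<-28)&(y>-54)&(z>60); print("bar z L/R",np.median(z[m]),np.median(z[m2]))
a=cv2.resize(p2[170:370,170:370],None,fx=2.8,fy=2.8,interpolation=cv2.INTER_CUBIC)
cv2.imwrite("pics/w1.png",a[:,:,::-1])
E
```

```text
[362.82333333 193.04538128  67.30885903] [-3.13974753  0.00324338  1.01176754] [1.1698129  0.56992074 0.6151047 ]
top rib 175 x -10.5 11.8 y -24.8 24.9 z 86.0
top barends 42 x -10.1 11.9 y -82.1 81.5 z 68.0
top barmid 177 x -10.5 11.6 y -53.6 53.5 z 68.2
top posts 181 x -19.6 20.2 y -74.9 74.8 z 68.2
top block 390 x -25.3 25.4 y -53.5 53.3 z 52.3
bar z L/R 68.44767054591311 68.03129203662226
scene barends 29 x -9.5 15.9 y 76.0 84.0 z 66.9
scene barmid 3 x 2.1 10.7 y 51.5 53.8 z 66.7
scene posts 87 x -20.3 19.2 y 57.2 75.0 z 66.8
scene block 11 x -25.4 -3.7 y 49.0 53.8 z 49.9
bar z L/R 66.42680849463886 nan
  return _methods._mean(a, axis=axis, dtype=dtype,
  ret = ret.dtype.type(ret / rcount)
```

View pics/w1.png

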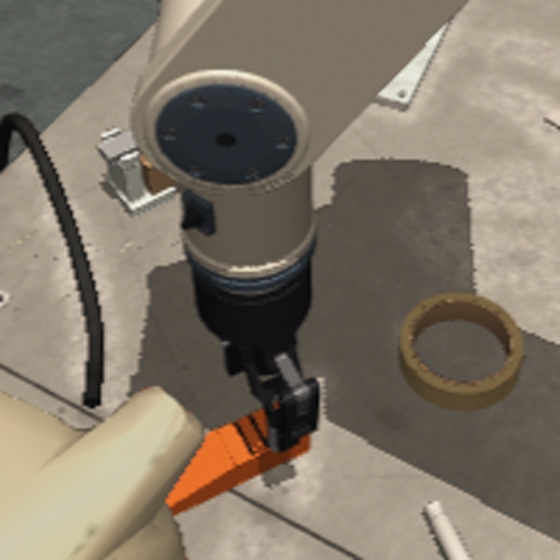

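Bar is seated: centred within 1 mm, top at 68 mm, block down. The fingers are over the orange tail at crop (280,430), clear of the chair arm. Descending.

drive_tool(deltas=[[0,0,1.5,0],[0,0,1.5,0],[0,0,1.0,0],[0,0,0.4,0],[0,0,0,0],[0,0,0,0]])

```text
clock: 9.68
eef_pos: [364.5, 194.0, 25.1]
tcp_rot: [3.141, -0.001, 1.012]
contact_force: [0.3, 0.2, 0.3]
opening: 0.748
```

drive_tool(deltas=[[0,0,0.35,0],[0,0,0.2,0],[0,0,0,0]])

```text
clock: 9.93
eef_pos: [364.3, 193.9, 19.1]
tcp_rot: [3.141, -0.0, 1.012]
contact_force: [-0.3, -0.5, 0.0]
opening: 0.751
```

drive_tool(deltas=[[0,0,0,0],[0,0,0,0],[0,0,0,0],[0,0,0,0],[0,0,0,0],[0,0,0,0],[0,0,0,0],[0,0,0,0]], jaw=1, force=80)

```text
clock: 10.6
eef_pos: [364.3, 193.9, 19.4]
tcp_rot: [3.141, -0.0, 1.012]
contact_force: [-0.7, -1.0, 9.3]
opening: 0.378
```

drive_tool(deltas=[[0,0,-1.0,0],[0,0,-2.0,0],[0,0,-2.0,0],[0,0,-1.0,0],[0,0,0,0],[0,0,0,0]])

```text
clock: 11.1
eef_pos: [364.4, 194.0, 79.2]
tcp_rot: [3.141, -0.001, 1.012]
contact_force: [-0.5, 0.4, -1.5]
opening: 0.382
```

drive_tool(deltas=[[-0.7,1.0,0,0],[-1.7,2.35,0,0],[-1.7,2.35,0,0],[-1.7,2.35,0,0],[-1.7,2.35,0,0],[-1.0,1.4,0,0],[-0.7,0.97,0,0]])

```text
clock: 11.68
eef_pos: [423.6, 46.3, 77.9]
tcp_rot: [-3.14, 0.001, 1.01]
contact_force: [0.1, 0.1, -1.0]
opening: 0.382
```

drive_tool(deltas=[[0,0,0,0.12],[0,0,0,0.12],[0,0,0,0.12],[0,0,0,0.12],[0,0,0,0.12],[0,0,0,0.12],[0,0,0,0.12],[0,0,0,0.12],[0,0,0,0.12],[0,0,0,0.12],[0,0,0,0.12],[0,0,0,0.12]])

```text
clock: 12.68
eef_pos: [422.8, 48.0, 77.8]
tcp_rot: [3.141, 0.002, -0.434]
contact_force: [0.0, 0.2, -0.5]
opening: 0.388
```

drive_tool(deltas=[[0,0,0,0.008],[0,0,0,0],[0,0,0,0]])

```text
clock: 12.93
eef_pos: [423.2, 48.1, 78.4]
tcp_rot: [3.141, 0.001, -0.432]
contact_force: [0.1, -0.5, -2.9]
opening: 0.384
```

```bash
python3 - <<'E'
from rig import r,cams
from h import *
s=r.sense(); t=s["eef_pos"]; print(t,s["tcp_rot"],s["contact_force"])
c0=np.array([573.4,-21.5]);ex=np.array([.9063,-.4226]);ey=np.array([.4226,.9063])
print("tcp in jig",(t[:2]-c0)@ex,(t[:2]-c0)@ey)
for n in("top","scene"):
    p,W=grab(cams,n)
    if n=="top": cv2.imwrite("pics/s1.png",cv2.resize(p[150:290,160:360],None,fx=3.5,fy=3.5,interpolation=cv2.INTER_CUBIC)[:,:,::-1])
    H=cv2.cvtColor(p,cv2.COLOR_RGB2HSV)
    m=(H[...,0]>5)&(H[...,0]<16)&(H[...,1]>190)&(H[...,2]>90)&(np.linalg.norm(W[...,:2]-t[:2],axis=-1)<160)&(W[...,2]>40)
    w=W[m]; q=w[:,:2]-c0; x=q@ex;y=q@ey
    print(n,len(w),rect(w),"tip x",np.percentile(x,[1,99,100]),"z rng",w[:,2].min(),w[:,2].max())
    for lo in range(-130,-30,15):
        k=(x>=lo)&(x<lo+15)
        if k.sum()>3: print(lo,"y",y[k].min().round(1),y[k].max().round(1),"z",np.median(w[k,2]).round(1))
E
```

```text
[423.24928154  48.05811512  78.39590222] [ 3.14104686e+00  9.48945010e-04 -4.32389795e-01] [ 0.13581548 -0.53220104 -2.91823465]
tcp in jig -165.47685558969226 -0.4131738919041368
top 275 ([498.5, 14.1, 75.6, 33.1], 156.0) tip x [-115.14884264  -45.73526815  -45.20709931] z rng 63.852756957620485 85.233831765114
-115 y -15.8 -3.2 z 79.7
-100 y -15.8 9.2 z 76.8
-85 y -15.8 17.3 z 72.8
-70 y -14.9 17.1 z 69.3
-55 y -14.5 17.7 z 66.5
scene 277 ([467.9, 35.3, 150.7, 42.6], 156.3) tip x [-194.24697493  -45.5229835   -44.05967844] z rng 60.071379485295786 124.04093855584526
-130 y 9.5 18.5 z 83.2
-85 y -3.7 19.5 z 72.3
-70 y -12.3 20.2 z 68.4
-55 y -12.9 19.9 z 65.3
```

View pics/s1.png

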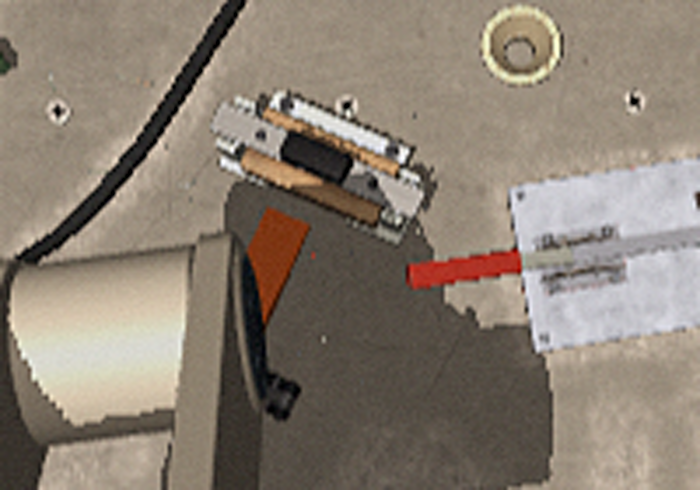

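Bar is well seated in the notches at crop (320,155). The wedge's thin end at (288,218) points into the channel mouth; the measured tip is at jig x −45, y +1. Lowering to the bench.

drive_tool(deltas=[[0,0,1.5,0],[0,0,1.5,0],[0,0,1.5,0],[0,0,0.8,0.004],[0,0,0.4,0],[0,0,0,0],[0,0,0,0]])

```text
clock: 13.62
eef_pos: [423.8, 48.1, 22.2]
tcp_rot: [3.142, 0.0, -0.44]
contact_force: [0.3, 0.0, -1.0]
opening: 0.384
```

drive_tool(deltas=[[0,0,0.2,0],[0,0,0.06,0],[0,0,0,0],[0,0,0,0]])

```text
clock: 13.95
eef_pos: [423.8, 48.1, 19.7]
tcp_rot: [-3.141, -0.0, -0.44]
contact_force: [-0.2, -0.6, -0.7]
opening: 0.381
```

drive_tool(deltas=[[0.5,0,0.03,0],[1.0,0,0,0],[1.0,0,0,0],[1.0,0,0,0],[1.0,0,0,0],[0.5,0,0,0],[0,0,0,0],[0,0,0,0]])

```text
clock: 14.62
eef_pos: [470.6, 26.5, 19.5]
tcp_rot: [-3.14, -0.002, -0.44]
contact_force: [3.1, -1.7, 4.8]
opening: 0.381
```

drive_tool(deltas=[[0.3,0,0,0],[0.3,0,0,0],[0.3,0,0,0],[0.3,0,0,0],[0.2,0,0,0],[0,0,0,0],[0,0,0,0]])

```text
clock: 15.2
eef_pos: [477.4, 21.6, 19.4]
tcp_rot: [3.139, 0.007, -0.441]
contact_force: [-15.9, 8.5, 27.4]
opening: 0.382
```

```bash
cat > m.py <<'E'
from rig import r,cams
from h import *
import sys
s=r.sense(); t=s["eef_pos"]; print(s["clock"],t.round(1),s["tcp_rot"].round(4),s["contact_force"].round(1),s["opening"].round(3))
c0=np.array([573.4,-21.5]);ex=np.array([.9063,-.4226]);ey=np.array([.4226,.9063])
print("tcp in jig",((t[:2]-c0)@ex).round(1),((t[:2]-c0)@ey).round(1))
for n in("top","scene"):
    p,W=grab(cams,n)
    if len(sys.argv)>1 and n=="scene": cv2.imwrite("pics/"+sys.argv[1],cv2.resize(p[170:290,170:330],None,fx=4,fy=4,interpolation=cv2.INTER_CUBIC)[:,:,::-1])
    q=W[...,:2]-c0; x=q@ex;y=q@ey;z=W[...,2]
    H=cv2.cvtColor(p,cv2.COLOR_RGB2HSV); wood=(H[...,0]<22)&(H[...,1]>60)
    for sg in(1,-1):
        o=[]
        for a,b in((-24,-18),(-18,-12),(12,18),(18,24)):
            k=(x>a)&(x<b)&(sg*y>25)&(sg*y<53)&(z>45)&(z<66)&wood; o.append((int(k.sum()),np.median(z[k]).round(1) if k.any() else 0))
        print(n,"block top",sg,o)
    k=wood&(abs(y)<52)&(abs(x)<40)&(z>44)&(z<66); print("block x",x[k].min() if k.any() else 0,x[k].max() if k.any() else 0)
    k=(abs(x)<9)&(abs(y)<85)&(z>60)&(z<100); print("bar x",x[(abs(x)<20)&(abs(y)<24)&(z>80)&(z<95)].mean() if k.any() else 0,"z",np.median(z[k&(abs(y)>28)]))
E
python3 m.py f1.png
```

```text
Traceback (most recent call last):
  File "m.py", line 4, in <module>
    s=r.sense(); t=s["eef_pos"]; print(s["clock"],t.round(1),s["tcp_rot"].round(4),s["contact_force"].round(1),s["opening"].round(3))
                                                                                                               ^^^^^^^^^^^^^^^^^^
AttributeError: 'float' object has no attribute 'round'
```

```bash
sed -i 's/,s\["opening"\].round(3)/,s["opening"]/' m.py; python3 m.py f1.png
```

```text
15.2 [477.4  21.6  19.4] [ 3.1391  0.0071 -0.4407] [-15.9   8.5  27.4] 0.3817832741273387
tcp in jig -105.2 -1.5
top block top 1 [(0, 0), (4, np.float64(53.1)), (13, np.float64(53.3)), (24, np.float64(52.6))]
top block top -1 [(22, np.float64(53.3)), (24, np.float64(53.5)), (13, np.float64(52.2)), (25, np.float64(52.0))]
block x -22.62376413668955 27.988689820731047
bar x 2.4820209963061486 z 68.41830337639625
scene block top 1 [(34, np.float64(50.9)), (22, np.float64(53.0)), (0, 0), (0, 0)]
scene block top -1 [(0, 0), (0, 0), (0, 0), (0, 0)]
block x -24.922917917190706 -2.994525693686347
bar x -0.5337579755341209 z 66.86117692238341
```

View pics/f1.png

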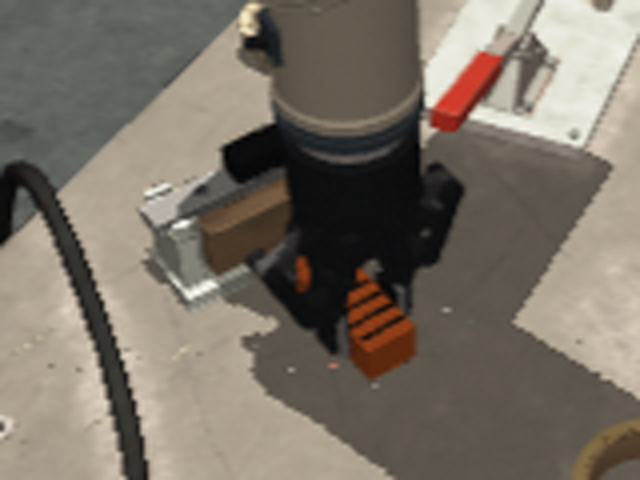

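The wedge is under the block (tail at crop (380,335)), the block has gone back to the stop, and its front is up about 1 mm. The gripper is clear of the block. I'll keep pushing in small steps.

drive_tool(deltas=[[0.15,0,-0.02,0],[0.15,0,0,0],[0.15,0,0,0],[0.15,0,0,0],[0.1,0,0,0],[0,0,0,0],[0,0,0,0],[0,0,0,0]])

```text
clock: 15.97
eef_pos: [483.9, 18.5, 19.4]
tcp_rot: [3.139, 0.007, -0.441]
contact_force: [-15.2, 5.7, 23.4]
opening: 0.385
```

drive_tool(deltas=[[0.15,0,-0.02,0],[0.15,0,0,0],[0.15,0,0,0],[0.15,0,0,0],[0.1,0,0,0],[0,0,0,0],[0,0,0,0],[0,0,0,0]])

```text
clock: 16.63
eef_pos: [490.8, 15.4, 19.5]
tcp_rot: [3.14, 0.006, -0.44]
contact_force: [-11.2, 4.0, 16.9]
opening: 0.388
```

```bash
python3 m.py f2.png
```

```text
16.6333 [490.8  15.4  19.5] [ 3.1395  0.0057 -0.4405] [-11.2   4.   16.9] 0.38791170876134534
tcp in jig -90.4 -1.5
top block top 1 [(0, 0), (0, 0), (9, np.float64(54.5)), (22, np.float64(53.6))]
top block top -1 [(21, np.float64(55.4)), (24, np.float64(57.0)), (15, np.float64(54.1)), (25, np.float64(53.1))]
block x -22.22616618144277 29.00026168927089
bar x 3.035170078009483 z 68.21019698942051
scene block top 1 [(43, np.float64(50.8)), (22, np.float64(55.7)), (0, 0), (0, 0)]
scene block top -1 [(0, 0), (0, 0), (0, 0), (0, 0)]
block x -24.99923745181578 29.774640456988532
bar x -0.006846638216988765 z 66.99155529377519
```

View pics/f2.png

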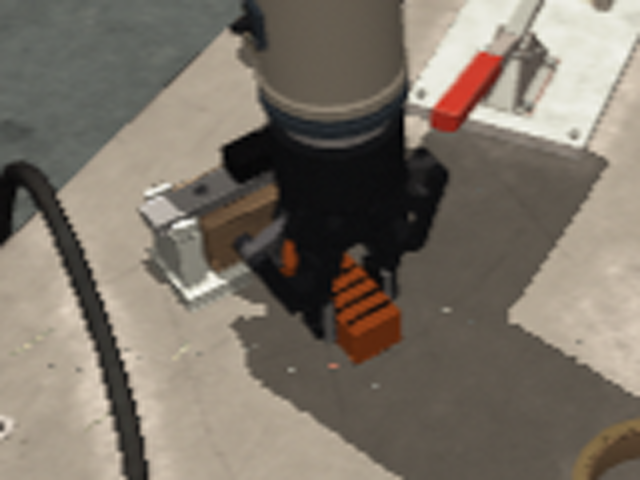

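The front is up about 5 mm at both ends (top-face heights left and right agree) and the gripper is clear. The top camera's rib mean of 3 mm may come from occlusion, so I'll check the bar's visible end while letting things settle.

drive_tool(deltas=[[0,0,0,0],[0,0,0,0],[0,0,0,0],[0,0,0,0],[0,0,0,0],[0,0,0,0]])

```text
clock: 17.23
eef_pos: [490.8, 15.4, 19.5]
tcp_rot: [3.14, 0.006, -0.441]
contact_force: [-11.5, 4.7, 17.8]
opening: 0.382
```

```bash
python3 - <<'E'
from rig import r,cams
from h import *
c0=np.array([573.4,-21.5]);ex=np.array([.9063,-.4226]);ey=np.array([.4226,.9063])
p,W=grab(cams,"top"); p2,W2=grab(cams,"scene")
for n,W in(("top",W),("scene",W2)):
    q=W[...,:2]-c0; x=q@ex;y=q@ey;z=W[...,2]
    for a,b in((-90,-76),(-54,-28),(-24,0),(0,24),(28,54),(76,90)):
        k=(abs(x)<30)&(y>a)&(y<b)&((z>63)&(z<73) if abs(a+b)>40 else (z>82)&(z<90))
        if k.sum()>5: print(n,a,b,k.sum(),"x",x[k].min().round(1),x[k].max().round(1),"y",y[k].min().round(1),y[k].max().round(1),"z",np.median(z[k]).round(1))
print(r.sense()["contact_force"],r.sense()["eef_pos"])
E
```

```text
top -90 -76 22 x -10.7 10.8 y -82.0 -76.0 z 68.1
top -54 -28 83 x -10.5 11.2 y -54.0 -28.3 z 67.9
top -24 0 34 x -10.1 11.4 y -23.6 -7.6 z 86.3
top 28 54 24 x 0.9 12.0 y 32.7 53.7 z 68.5
top 76 90 17 x -10.6 10.2 y 76.6 81.5 z 68.2
scene -24 0 9 x 1.8 10.3 y -6.7 -0.1 z 84.8
scene 0 24 56 x -9.9 13.0 y 0.0 23.2 z 85.0
scene 28 54 80 x -12.5 13.1 y 28.6 53.7 z 67.4
scene 76 90 30 x -12.7 11.1 y 76.2 84.3 z 67.4
[-10.44608172   4.34823565  16.52098283] [490.83731265  15.39260165  19.43992067]
```

Bar is centred (x 0.3 mm, y 0) and level. Everything is steady, so I'm handing in.

```bash
python3 -c "
from rig import job
print(job.sign_off())"
```

```text
the job is handed in; nothing more can be done
None
```

I laid the bar in both notches, pushed the wedge under the block and handed the job in at about 17 s, with the wedge still gripped. The sign-off gave no verdict.

**Bar:** my last camera check put it within about 0.5 mm of centre both ways. It was level, with its top at about 68 mm and let go.

**Block:** it slid back about 2 mm to the rear stop. Its front edge is up about 5 mm at roughly 19 mm: 18.8 mm from how far the wedge went in, about 19.6 mm from the block's top face. The rise was even left to right where both sides could be seen, near the rear of the block. The front left corner was hidden from the top camera.

**Wedge and gripper:** the push on the wedge was steady at about 12 N, and the pictures show the gripper clear of the block. There was no direct reading of contact between the fingers and the block. The bystanders were not measured again at the end; I did not go near them.

**Disagreements:**
- The two cameras differ by 1.5–3 mm in absolute position.
- One top-camera reading of the rib, partly hidden by the arm, gave a 3 mm offset. The bar's ends did not bear it out.
- The tool read about 17 N upward while pushing, more than I expected, but it stayed steady.

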